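Bring up a gear unit's shaft nut with a ratchet wrench

TASK

On the spares bench, tighten the shaft nut of the grey gear unit: work the handle of the ratchet wrench that is already on the nut back and forth until the nut's pointer lines up with the raised index rib on the cover. Clockwise (seen from above) drives the nut and the return slips free; do not turn the pointer with the gripper itself, and do not overshoot, since the ratchet cannot back the nut off. Then let go of the handle.

Things in the scene. Friction and masses are not known exactly. Their poses are not given: they have to be found in the camera images.
- gearbox: Grey cast gear unit fixed to the bench: flange 230 mm square, 22 mm thick; round cover 224 mm across, top 70 mm above the bench. Origin on the bench under the vertical shaft axis, z up. The wrench handle lies over its -x side: mid-swing is along -x, free to swing 0.65 rad either way, up to two upright studs (14 mm thick, 98 mm from the axis, tops 116 mm above the bench).
- ratchet: Ring ratchet wrench, captive on the nut, turns about the shaft axis only. Origin on that axis at handle mid-height, 95.5 mm above bench; x along the handle, outwards. Ring 84 mm across, shank 16 mm wide; black grip 130-250 mm from axis, 24 wide, 20 high: hold 180 mm out. Clockwise from above drives (4 N at grip), losing up to 0.26 rad per stroke before it bites; return slips. Stays where left.
- nut: Steel shaft nut with a flat pointer washer under the wrench ring: arm 14 mm wide, 6 mm thick, its pointed tip 84 mm from the axis. Origin on the shaft axis, 72.5 mm above the bench; x along the pointer, z up. It starts 2.0 to 2.9 rad short of the index rib, to be closed clockwise seen from above (two to four strokes); a return stroke drags it back 0.05 rad at most.
- index (a point): Inner end, nearest the shaft, of the index rib: a raised steel bar 22 mm long (radially), 8 mm wide, 8 mm high near the edge of the round cover. The point lies 90 mm from the shaft axis, 76 mm above the bench, 60 degrees clockwise (seen from above) from the gear unit's +x axis.

How it is judged:
At the end, for the whole second after the job is handed in: The nut's pointer is in line with the index rib within 15 degrees either way (24 mm at the rib), and nut and wrench are at rest (x of index in the frame of nut above 0.05 m and y of index in the frame of nut between -0.024 and 0.024 m and angular speed of nut below 0.05 rad/s and angular speed of ratchet below 0.1 rad/s); the robot touches nothing.
It fails at once if the gripper pushes the nut or its pointer directly (contact force between any of the fingers, the arm and nut above 2 N).
It also fails if it takes over 58 s, if anything falls off the work surface, if the arm or the gripper's body presses on something with over 40 N, if the wrist force passes 120 N, or if a joint passes its speed limit or range.

ROBOT

A 6-joint arm with a two-finger parallel gripper is mounted at the origin on the work surface. World frame = base frame: x ahead of the robot, y to its left, z up, the work surface at z = 0. Lengths are in m, angles in rad, forces in N, time in s.
With the tool pointing down it reaches from about 0.35 to 0.875 m from the base axis. Payload 4.2 kg.
Tool frame: the origin (TCP) lies at the very end of the fingers, on their centre line; the grasp point (between the pads) lies robot.grip_point_offset behind it (robot.grip_point_offset is the distance from the TCP to the grasp point, in m); z points along the fingers, y is the direction in which the jaws open and shut (so a half turn about z gives the same grasp; the last joint's range is limited). The gripper opens to 87 mm and grips with 3 to 60 N. Pads are 19 mm wide; open, the fingers measure 117 mm over their backs; the gripper's body (75 mm by 190 mm) begins 51 mm behind the grasp point.
Start: joints at [1.395, 0.385, 0.008, 0, -1.194, -0.259], TCP at [0.263, 0.567, 0.223] pointing down, gripper open.
Joint ranges: [-3.14, 3.14], [-1.21, 2.06], [-1.07, 1.41], [-3.16, 2.05], [-2.99, -0.16], [-3.1, 3.1]. Speed limits (rad/s): [2.79, 2.79, 3.14, 3.14, 3.14, 3.14].

INTERFACE

Orientations are given as a 3x3 rotation matrix whose columns are the frame's x, y, z axes.
In Python, from cell import telemetry, viewer, order, robot gives the robot as it stands.
- The arm moves only by the tool jog_arm, never from a script. Its argument "motion" is a list of rows, each an object of numbers: "dx", "dy", "dz": the shift along the tool's x, y, z in mm; "rx", "ry", "rz": the turn, a rotation vector about the tool's x, y, z in rad; "hand": the closure in counts, from 0 (fully open) to 255 (shut). In form: [{"dx": .., "dy": .., "dz": .., "rx": .., "ry": .., "rz": .., "hand": ..}, ...]. A call has 1 to 12 rows; each row shifts and turns the pose as measured when the row begins, along the tool's axes as they then stand; what a row does not reach is not made up. A row lasts 1/8 s, in which the tool goes at most 62.5 mm and 10.7 degrees, less where a joint would pass 70% of its speed; a pose out of reach is approached as far as the arm can. A call is refused whole if a number of a shift passes 62.5 or a number of a turn 0.188, either way. A call with a gripper value outside its range is refused whole. The fingers move at their own pace and stop on an object; the grip force is fixed at half the most. Time passes only in rows, so rows that do not move let the fingers close. It gives the time, the measured TCP pose, the force and the opening at its end, in the units of the state.
- telemetry.state(): the state, without advancing time (a new reading comes with each control period).
- viewer.snapshot(name): name is "scene" or "top" or "wrist"; returns a dict with "color" (480x640x3 uint8, red, green, blue), "fx", "fy", "cx", "cy" (pixels), "D" ([k1, k2, p1, p2, k3] as OpenCV has them; the pictures are not rectified), "R" (3x3) and "t" (3): a world point X has camera coordinates R X + t. Camera axes: x right, y down, z forward; pixel columns grow to the right and rows downward; lengths in m; the calibration is good to about 2 mm. A picture is of the moment at which its call begins. There is no depth.
- order.hand_in(): hands the job in, once; it reports no verdict.
The state is a dict: "time_s": time; "joint_positions": joint angles; "qd": joint speeds; "joint_efforts": joint torques, N m; "position": TCP position; "tcp_rot": TCP orientation; "contact_force": force on the tool from outside, world axes, zero at the start; "ft_torque": the same for the moment, N m; "width": opening from 0.0 (shut) to 1.0 (fully open).
Only numpy, scipy, OpenCV 4.12 (cv2) and the standard library are available. Lean on these libraries where they do the work, as an engineer would, in place of code of your own. Each camera call takes 0.05 s, during which the arm holds its last target.

## Working session

There is one attempt and no reset: what is moved stays moved. The work goes in short steps, Python scripts to look and compute and a tool call to move; the robot and the scene stay as the last step left them, time stands still between calls to the robot, and variables do not carry over. Pictures are saved under pics/ and viewed, and the job is handed in when it is done.

Besides the shell and the picture viewer there is one more tool, called after ">>>" as name([rows], argument=value, ...), one row to a line, values as JSON. jog_arm: Moves the arm, as the interface text tells. Its arguments: {"type":"object","properties":{"motion":{"type":"array","items":{"type":"object","properties":{"dx":{"type":"number"},"dy":{"type":"number"},"dz":{"type":"number"},"rx":{"type":"number"},"ry":{"type":"number"},"rz":{"type":"number"},"hand":{"type":"number"}}}}},"required":["motion"]}

```bash
mkdir -p pics && ls && python3 - <<'E'
from cell import telemetry, viewer, order, robot
import cv2
s=telemetry.state(); print(s); print(robot.grip_point_offset)
for n in ("scene","top"):
    d=viewer.snapshot(n); cv2.imwrite(f"pics/{n}0.png",d["color"][:,:,::-1])
    print(n,{k:d[k] for k in d if k!="color"})
E
```

```text
pics
{'time_s': 0.0, 'joint_positions': array([ 1.39457197e+00,  3.85533458e-01,  6.62380066e-03, -5.39222692e-04,
       -1.19397584e+00, -2.58613448e-01]), 'qd': array([-0.00219827, -0.00083354, -0.00011162, -0.00071971, -0.00079418,
       -0.00025756]), 'joint_efforts': array([ 1.80422267e-04, -3.90666175e+01,  1.87409109e+01,  4.22010273e+00,
        1.10590787e-02, -1.84883106e-04]), 'position': array([0.26300044, 0.5663046 , 0.22146677]), 'tcp_rot': array([[ 9.06854580e-01, -4.21442797e-01, -8.59876768e-04],
       [-4.21443671e-01, -9.06852444e-01, -1.96886608e-03],
       [ 4.99830785e-05,  2.14786484e-03, -9.99997692e-01]]), 'contact_force': array([ 1.24514104,  0.18981115, -0.54762988]), 'ft_torque': array([ 0.04418298,  0.07797513, -0.00400923]), 'width': 1.0001210503348787}
0.0187
scene {'fx': 434.56871184385636, 'fy': 434.56871184385636, 'cx': 322.19491685739547, 'cy': 240.45717920680053, 'D': array([-0.03819392,  0.        ,  0.        ,  0.        ,  0.        ]), 'R': array([[-0.45665107,  0.8896248 , -0.00612515],
       [ 0.5541513 ,  0.27905038, -0.78424947],
       [-0.69597855, -0.36152262, -0.62041539]]), 't': array([ 0.34472254, -0.31879997,  1.18762786])}
top {'fx': 467.12279355019945, 'fy': 467.12279355019945, 'cx': 323.3554161597739, 'cy': 239.68432035419733, 'D': array([-0.02289075,  0.        ,  0.        ,  0.        ,  0.        ]), 'R': array([[ 0.00679725, -0.99979529,  0.01905707],
       [-0.99025836, -0.00938047, -0.1389258 ],
       [ 0.13907612, -0.01792711, -0.99011941]]), 't': array([-0.02247334,  0.73535565,  0.6334592 ])}
```

View pics/scene0.png

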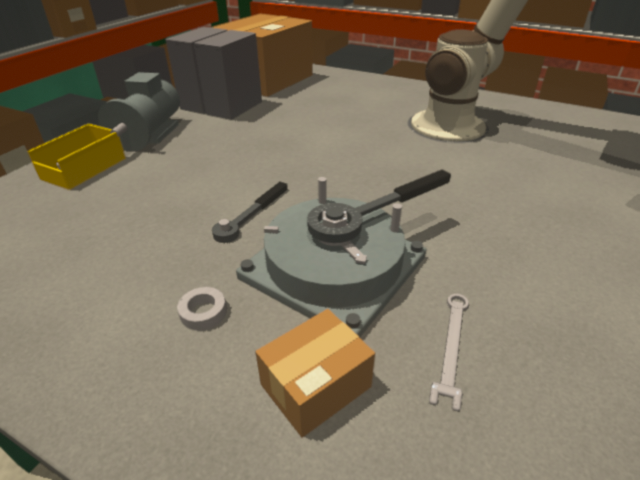

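View pics/top0.png

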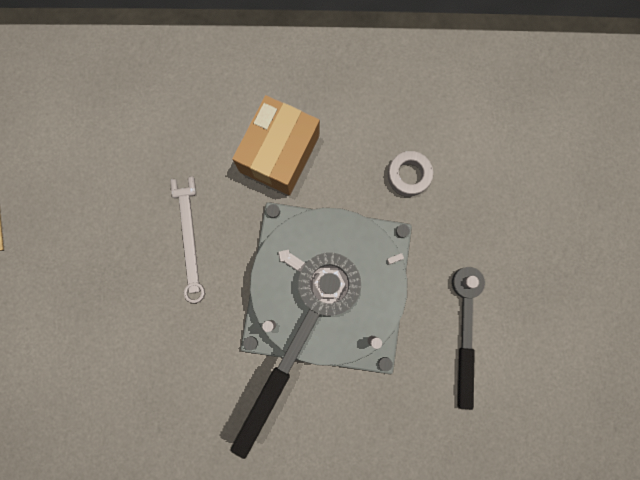

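```bash
cat > h.py <<'E'
import numpy as np, cv2
from cell import telemetry, viewer, order, robot
def px2w(d,uv,z):
    K=np.array([[d["fx"],0,d["cx"]],[0,d["fy"],d["cy"]],[0,0,1]])
    p=cv2.undistortPoints(np.array([[uv]],float),K,np.array(d["D"]))[0,0]
    R=np.array(d["R"]);t=np.array(d["t"]); C=-R.T@t; r=R.T@np.array([p[0],p[1],1])
    return C+r*(z-C[2])/r[2]
def w2px(d,X):
    K=np.array([[d["fx"],0,d["cx"]],[0,d["fy"],d["cy"]],[0,0,1]])
    return cv2.projectPoints(np.array([X],float),cv2.Rodrigues(np.array(d["R"]))[0],np.array(d["t"]),K,np.array(d["D"]))[0].ravel()
E
python3 - <<'E'
from h import *
d=viewer.snapshot("top")
im=d["color"]
x0,y0,x1,y1=220,190,430,380
cv2.imwrite("pics/crop0.png",cv2.resize(im[y0:y1,x0:x1,::-1],None,fx=3.5,fy=3.1,interpolation=cv2.INTER_CUBIC))
for n,uv,z in [("tip",(280,255),.0755),("rib",(395,259),.078),("nut",(329,284),.11),("studL",(268,326),.116),("studR",(376,342),.116),("hend",(239,453),.1055),("hin",(281,372),.1055),("shank",(312,318),.103)]:
    print(n,px2w(d,uv,z).round(4))
# cover circle
pts=[(329,208),(251,285),(406,283),(335,366)]
P=np.array([px2w(d,p,.07)[:2] for p in pts]); 
A=np.c_[2*P,np.ones(4)]; s=np.linalg.lstsq(A,(P**2).sum(1),rcond=None)[0]; print("cover",s[:2],np.sqrt(s[2]+s[:2]@s[:2]))
# grip mask
g=cv2.cvtColor(im,cv2.COLOR_RGB2GRAY); m=(g<45).astype(np.uint8); m[:360]=0; m[:, 350:]=0
n,l,st,c=cv2.connectedComponentsWithStats(m); i=1+st[1:,4].argmax(); print(st[i],c[i])
print(cv2.minAreaRect(np.argwhere(l==i)[:,::-1].astype(np.float32)), px2w(d,c[i],.1055))
E
```

```text
tip [0.7098 0.0448 0.0755]
rib [ 0.7053 -0.117   0.078 ]
nut [ 0.6682 -0.0233  0.11  ]
studL [0.6132 0.0554 0.116 ]
studR [ 0.5936 -0.0843  0.116 ]
hend [0.4531 0.0899 0.1055]
hin [0.5539 0.0383 0.1055]
shank [ 0.6234 -0.0012  0.103 ]
cover [ 0.6680479  -0.02429968] 0.11016600235037223
[ 231  368   58   90 1663] [259.20505111 412.61755863]
((259.33489990234375, 412.53558349609375), (17.952211380004883, 95.14672088623047), 28.442928314208984) [0.50288658 0.06535716 0.1055    ]
```

View pics/crop0.png

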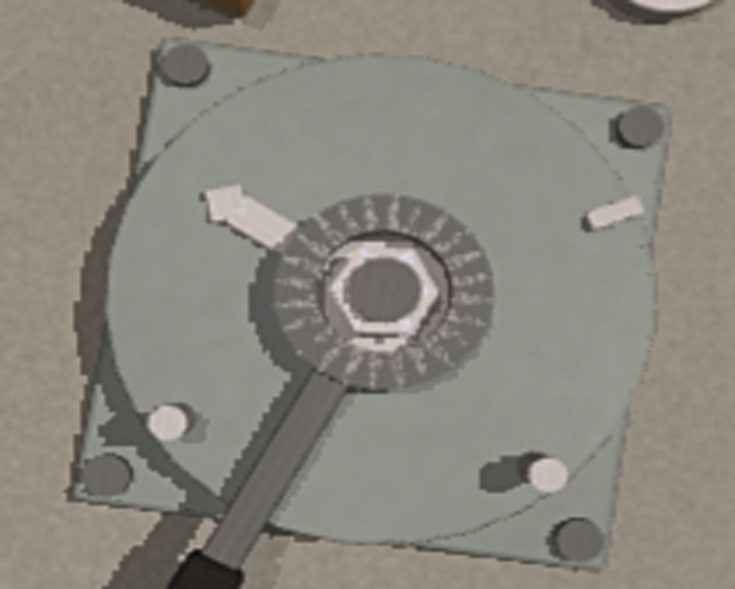

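>>> jog_arm([
  {"dx": 38,"dy": 31},
  {"dx": 38,"dy": 31},
  {"dx": 38,"dy": 31},
  {"dx": 38,"dy": 31},
  {"dx": 38,"dy": 31},
  {"dx": 38,"dy": 31},
  {"dx": 38,"dy": 31},
  {"dx": 38,"dy": 31},
  {"dx": 38,"dy": 31},
  {"dx": 38,"dy": 31},
  {"dx": 38,"dy": 31},
  {"rz": 0.06},
])

```text
$.motion[0]: bad value
```

```bash
cat >> h.py <<'E'
A=np.array([.668,-.024]); 
def delta(r,th,z,n=1):
    s=telemetry.state(); R=s["tcp_rot"]; p=s["position"]
    u=np.array([np.cos(th),np.sin(th)])
    Rt=np.c_[np.r_[-u,0],np.r_[-u[1],u[0],0],[0,0,-1]]
    P=np.r_[A+r*u,z]
    print("t",round(s["time_s"],2),"p",p.round(4),"F",s["contact_force"].round(1),"w",round(s["width"],3))
    q=p[:2]-A; print("now r,th",np.hypot(*q).round(4),(np.arctan2(q[1],q[0])%(2*np.pi)).round(4))
    print("d mm",(R.T@(P-p)*1e3).round(1),"rot",cv2.Rodrigues(R.T@Rt)[0].ravel().round(3))
E
python3 -c "
from h import *
delta(.18,2.647,.0768)"
```

```text
t 0.15 p [0.2631 0.5664 0.2217] F [ 0.2 -0.7  0.4] w 1.003
now r,th 0.716 2.172
d mm [436.3 353.9 145.5] rot [ 0.002 -0.     0.06 ]
```

>>> jog_arm([
  {"dx": 38,"dy": 31,"dz": 0,"rx": 0,"ry": 0,"rz": 0,"hand": 0},
  {"dx": 38,"dy": 31,"dz": 0,"rx": 0,"ry": 0,"rz": 0,"hand": 0},
  {"dx": 38,"dy": 31,"dz": 0,"rx": 0,"ry": 0,"rz": 0,"hand": 0},
  {"dx": 38,"dy": 31,"dz": 0,"rx": 0,"ry": 0,"rz": 0,"hand": 0},
  {"dx": 38,"dy": 31,"dz": 0,"rx": 0,"ry": 0,"rz": 0,"hand": 0},
  {"dx": 38,"dy": 31,"dz": 0,"rx": 0,"ry": 0,"rz": 0,"hand": 0},
  {"dx": 38,"dy": 31,"dz": 0,"rx": 0,"ry": 0,"rz": 0,"hand": 0},
  {"dx": 38,"dy": 31,"dz": 0,"rx": 0,"ry": 0,"rz": 0,"hand": 0},
  {"dx": 38,"dy": 31,"dz": 0,"rx": 0,"ry": 0,"rz": 0,"hand": 0},
  {"dx": 38,"dy": 31,"dz": 0,"rx": 0,"ry": 0,"rz": 0,"hand": 0},
  {"dx": 38,"dy": 31,"dz": 0,"rx": 0,"ry": 0,"rz": 0,"hand": 0},
  {"dx": 0,"dy": 0,"dz": 0,"rx": 0,"ry": 0,"rz": 0.06,"hand": 0},
])

```text
time_s: 1.65
position: [0.5038, 0.0653, 0.2196]
tcp_rot: [[0.88, -0.474, -0.003], [-0.474, -0.88, -0.005], [-0.0, 0.006, -1.0]]
contact_force: [-0.3, -0.0, -0.9]
width: 1.001
```

```bash
python3 -c "
from h import *
delta(.18,2.647,.0768)"
```

```text
t 1.65 p [0.5038 0.0653 0.2196] F [-0.3 -0.  -0.9] w 1.001
now r,th 0.1869 2.6434
d mm [  7.   -0.2 142.8] rot [0.006 0.    0.   ]
```

>>> jog_arm([
  {"dx": 7,"dy": 0,"dz": 30,"rx": 0.006,"ry": 0,"rz": 0,"hand": 0},
  {"dx": 0,"dy": 0,"dz": 40,"rx": 0,"ry": 0,"rz": 0,"hand": 0},
  {"dx": 0,"dy": 0,"dz": 40,"rx": 0,"ry": 0,"rz": 0,"hand": 0},
  {"dx": 0,"dy": 0,"dz": 32,"rx": 0,"ry": 0,"rz": 0,"hand": 0},
  {"dx": 0,"dy": 0,"dz": 0,"rx": 0,"ry": 0,"rz": 0,"hand": 150},
  {"dx": 0,"dy": 0,"dz": 0,"rx": 0,"ry": 0,"rz": 0,"hand": 150},
  {"dx": 0,"dy": 0,"dz": 0,"rx": 0,"ry": 0,"rz": 0,"hand": 150},
])

```text
time_s: 2.52
position: [0.5124, 0.0608, 0.0764]
tcp_rot: [[0.879, -0.477, 0.005], [-0.477, -0.879, 0.002], [0.003, -0.004, -1.0]]
contact_force: [-0.6, -0.2, -0.2]
width: 0.742
```

```bash
python3 -c "
from h import *
delta(.18,2.647,.0768)
for n in ('top','scene','wrist'):
    d=viewer.snapshot(n); cv2.imwrite(f'pics/{n}1.png',d['color'][:,:,::-1])
"
```

```text
t 2.52 p [0.5124 0.0608 0.0764] F [-0.6 -0.2 -0.2] w 0.742
now r,th 0.1772 2.6428
d mm [-2.8  0.7 -0.4] rot [-0.004 -0.003 -0.003]
```

View pics/top1.png

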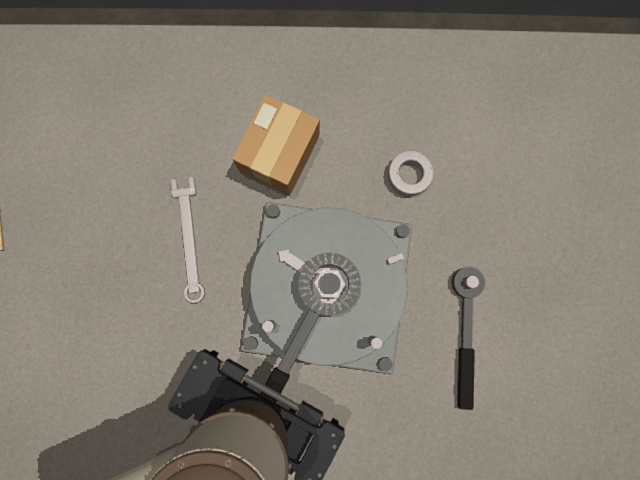

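View pics/scene1.png

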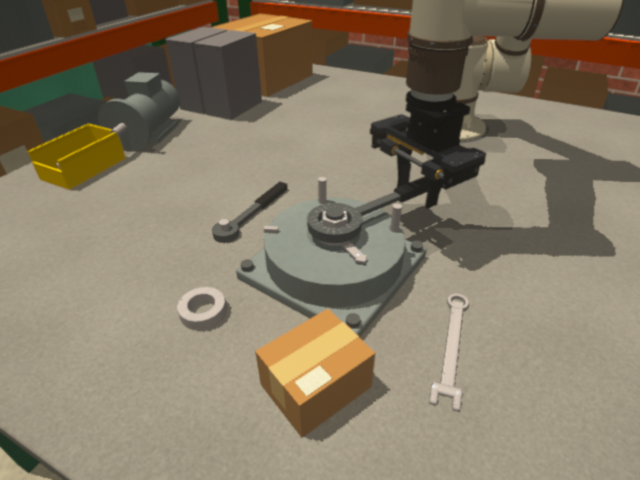

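View pics/wrist1.png

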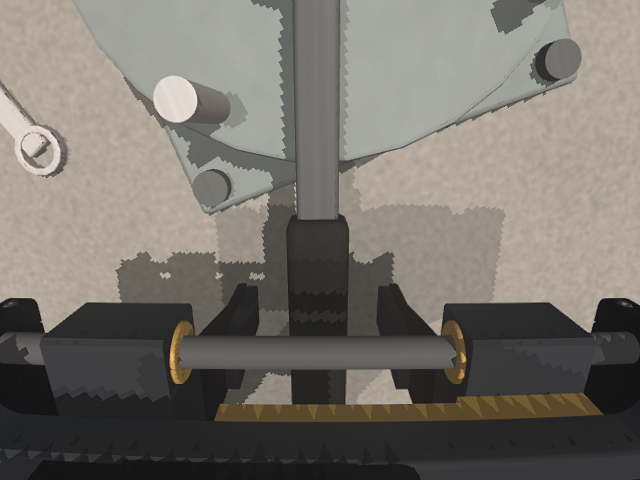

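>>> jog_arm([
  {"dx": -3,"dy": 0,"dz": 0,"rx": 0,"ry": 0,"rz": 0,"hand": 165},
  {"dx": 1,"dy": 9,"dz": 0,"rx": 0,"ry": 0,"rz": -0.05,"hand": 165},
  {"dx": 1,"dy": 18,"dz": 0,"rx": 0,"ry": 0,"rz": -0.1,"hand": 165},
  {"dx": 1,"dy": 18,"dz": 0,"rx": 0,"ry": 0,"rz": -0.1,"hand": 165},
  {"dx": 1,"dy": 18,"dz": 0,"rx": 0,"ry": 0,"rz": -0.1,"hand": 165},
  {"dx": 1,"dy": 18,"dz": 0,"rx": 0,"ry": 0,"rz": -0.1,"hand": 165},
  {"dx": 1,"dy": 18,"dz": 0,"rx": 0,"ry": 0,"rz": -0.1,"hand": 165},
  {"dx": 1,"dy": 18,"dz": 0,"rx": 0,"ry": 0,"rz": -0.1,"hand": 165},
  {"dx": 1,"dy": 18,"dz": 0,"rx": 0,"ry": 0,"rz": -0.1,"hand": 165},
])

```text
time_s: 3.8
position: [0.496, -0.0684, 0.0783]
tcp_rot: [[0.961, 0.277, 0.012], [0.276, -0.961, 0.008], [0.014, -0.004, -1.0]]
contact_force: [0.5, -0.7, -0.7]
width: 0.356
```

```bash
python3 -c "
from h import *
delta(.18,3.62,.0768)
for n in ('top',):
    d=viewer.snapshot(n); cv2.imwrite(f'pics/{n}2.png',d['color'][:,:,::-1])
"
```

```text
t 3.8 p [ 0.496  -0.0684  0.0783] F [ 0.5 -0.7 -0.7] w 0.356
now r,th 0.1776 3.394
d mm [ 1.1 40.4  1.3] rot [-0.003 -0.014 -0.198]
```

View pics/top2.png

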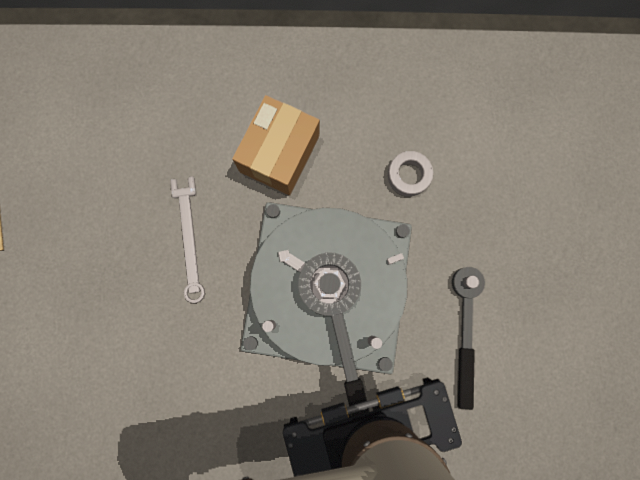

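>>> jog_arm([
  {"dx": 1,"dy": 16,"dz": 1,"rx": 0,"ry": -0.014,"rz": -0.08,"hand": 165},
  {"dx": 1,"dy": 15,"dz": 0,"rx": 0,"ry": 0,"rz": -0.08,"hand": 165},
  {"dx": 0,"dy": 11,"dz": 0,"rx": 0,"ry": 0,"rz": -0.05,"hand": 165},
])

```text
time_s: 4.22
position: [0.512, -0.1081, 0.0776]
tcp_rot: [[0.88, 0.474, -0.003], [0.474, -0.88, 0.004], [-0.0, -0.005, -1.0]]
contact_force: [0.1, 0.6, -0.2]
width: 0.354
```

```bash
python3 -c "
from h import *
delta(.18,3.62,.0768)
for n in ('top',):
    d=viewer.snapshot(n); cv2.imwrite(f'pics/{n}3.png',d['color'][:,:,::-1])
"
```

```text
t 4.22 p [ 0.512  -0.1081  0.0776] F [ 0.1  0.6 -0.2] w 0.354
now r,th 0.1773 3.636
d mm [-2.7 -2.9  0.8] rot [-0.005  0.     0.016]
```

View pics/top3.png

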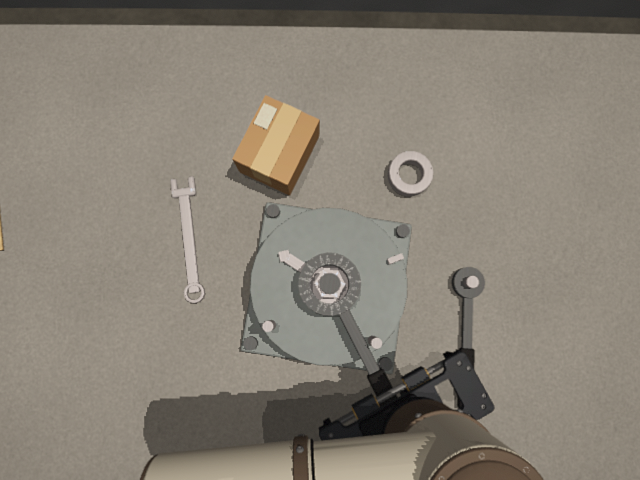

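>>> jog_arm([
  {"dx": -2,"dy": -9,"dz": 0,"rx": 0,"ry": 0,"rz": 0.05,"hand": 165},
  {"dx": 1,"dy": -18,"dz": 0,"rx": 0,"ry": 0,"rz": 0.1,"hand": 165},
  {"dx": 0,"dy": -18,"dz": 0,"rx": 0,"ry": 0,"rz": 0.1,"hand": 165},
  {"dx": 1,"dy": -18,"dz": 0,"rx": 0,"ry": 0,"rz": 0.1,"hand": 165},
  {"dx": 1,"dy": -18,"dz": 0,"rx": 0,"ry": 0,"rz": 0.1,"hand": 165},
  {"dx": 0,"dy": -18,"dz": 0,"rx": 0,"ry": 0,"rz": 0.1,"hand": 165},
  {"dx": 1,"dy": -18,"dz": 0,"rx": 0,"ry": 0,"rz": 0.1,"hand": 165},
  {"dx": 1,"dy": -18,"dz": 0,"rx": 0,"ry": 0,"rz": 0.1,"hand": 165},
  {"dx": 0,"dy": -18,"dz": 0,"rx": 0,"ry": 0,"rz": 0.1,"hand": 165},
  {"dx": 1,"dy": -18,"dz": 0,"rx": 0,"ry": 0,"rz": 0.1,"hand": 165},
  {"dx": 1,"dy": -18,"dz": 0,"rx": 0,"ry": 0,"rz": 0.1,"hand": 165},
])

```text
time_s: 5.65
position: [0.5146, 0.0712, 0.0789]
tcp_rot: [[0.821, -0.571, -0.004], [-0.571, -0.821, -0.007], [0.001, 0.008, -1.0]]
contact_force: [0.6, -3.9, 0.5]
width: 0.352
```

```bash
python3 -c "
from h import *
delta(.18,2.37,.0768)
for n in ('top',):
    d=viewer.snapshot(n); cv2.imwrite(f'pics/{n}4.png',d['color'][:,:,::-1])
"
```

```text
t 5.65 p [0.5146 0.0712 0.0789] F [ 0.6 -3.9  0.5] w 0.352
now r,th 0.1806 2.5862
d mm [  2.7 -38.8   1.8] rot [ 0.008 -0.002  0.164]
```

View pics/top4.png

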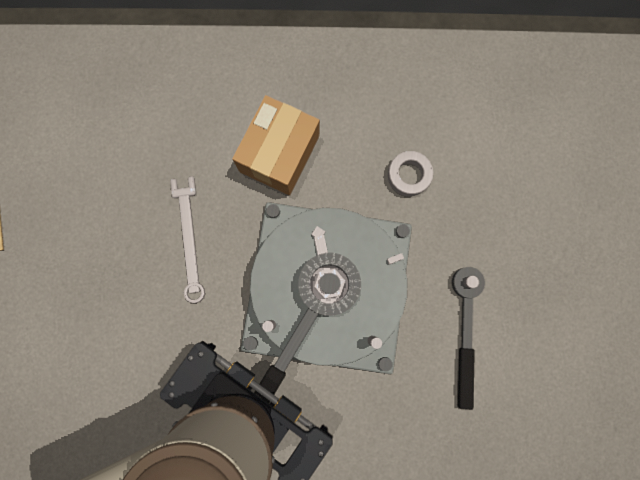

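>>> jog_arm([
  {"dx": 1,"dy": -18,"dz": 1,"rx": 0.008,"ry": 0,"rz": 0.08,"hand": 165},
  {"dx": 1,"dy": -16,"dz": 1,"rx": 0,"ry": 0,"rz": 0.08,"hand": 165},
  {"dx": 0,"dy": -6,"dz": 0,"rx": 0,"ry": 0,"rz": 0.02,"hand": 165},
])

```text
time_s: 6.08
position: [0.5379, 0.1012, 0.0767]
tcp_rot: [[0.701, -0.713, -0.006], [-0.713, -0.701, -0.005], [-0.001, 0.008, -1.0]]
contact_force: [-0.3, -4.2, 1.6]
width: 0.355
```

```bash
python3 -c "
from h import *
delta(.18,2.36,.0768)
for n in ('top',):
    d=viewer.snapshot(n); cv2.imwrite(f'pics/{n}5.png',d['color'][150:400,150:450,::-1].repeat(2,0).repeat(2,1))
"
```

```text
t 6.08 p [0.5379 0.1012 0.0767] F [-0.3 -4.2  1.6] w 0.355
now r,th 0.1806 2.3753
d mm [ 0.6 -2.8 -0.1] rot [ 0.008  0.001 -0.012]
```

View pics/top5.png

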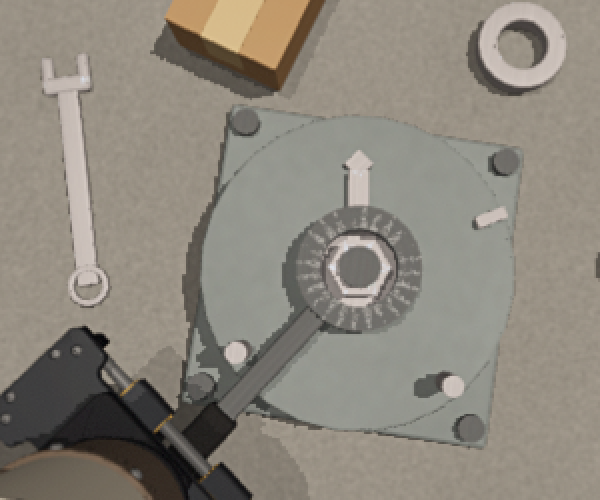

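>>> jog_arm([
  {"dx": 1,"dy": 10,"dz": 0,"rx": 0.008,"ry": 0,"rz": -0.05,"hand": 165},
  {"dx": 1,"dy": 20,"dz": 0,"rx": 0,"ry": 0,"rz": -0.11,"hand": 165},
  {"dx": 0,"dy": 20,"dz": 0,"rx": 0,"ry": 0,"rz": -0.11,"hand": 165},
  {"dx": 1,"dy": 20,"dz": 0,"rx": 0,"ry": 0,"rz": -0.11,"hand": 165},
  {"dx": 1,"dy": 20,"dz": 0,"rx": 0,"ry": 0,"rz": -0.11,"hand": 165},
  {"dx": 0,"dy": 20,"dz": 0,"rx": 0,"ry": 0,"rz": -0.11,"hand": 165},
  {"dx": 1,"dy": 20,"dz": 0,"rx": 0,"ry": 0,"rz": -0.11,"hand": 165},
  {"dx": 1,"dy": 20,"dz": 0,"rx": 0,"ry": 0,"rz": -0.11,"hand": 165},
  {"dx": 0,"dy": 20,"dz": 0,"rx": 0,"ry": 0,"rz": -0.11,"hand": 165},
  {"dx": 1,"dy": 20,"dz": 0,"rx": 0,"ry": 0,"rz": -0.11,"hand": 165},
  {"dx": 1,"dy": 20,"dz": 0,"rx": 0,"ry": 0,"rz": -0.11,"hand": 165},
])

```text
time_s: 7.5
position: [0.5014, -0.0899, 0.0781]
tcp_rot: [[0.918, 0.395, 0.032], [0.395, -0.918, 0.019], [0.037, -0.005, -0.999]]
contact_force: [-0.1, 2.2, -1.0]
width: 0.353
```

```bash
python3 -c "
from h import *
delta(.18,3.645,.0768)
"
```

```text
t 7.5 p [ 0.5014 -0.0899  0.0781] F [-0.1  2.2 -1. ] w 0.353
now r,th 0.1791 3.5181
d mm [-0.2 22.8  1.2] rot [-0.003 -0.037 -0.097]
```

>>> jog_arm([
  {"dx": 0,"dy": 16,"dz": 1,"rx": 0,"ry": -0.037,"rz": -0.07,"hand": 165},
  {"dx": 0,"dy": 9,"dz": 0,"rx": 0,"ry": 0,"rz": -0.03,"hand": 165},
])

```text
time_s: 7.75
position: [0.5121, -0.1133, 0.0773]
tcp_rot: [[0.873, 0.488, 0.0], [0.488, -0.873, 0.004], [0.002, -0.004, -1.0]]
contact_force: [0.0, 0.6, 0.0]
width: 0.358
```

```bash
python3 -c "
from h import *
delta(.18,3.645,.0768)
for n in ('top',):
    d=viewer.snapshot(n); cv2.imwrite(f'pics/{n}6.png',d['color'][150:400,150:450,::-1].repeat(2,0).repeat(2,1))
"
```

```text
t 7.75 p [ 0.5121 -0.1133  0.0773] F [0.  0.6 0. ] w 0.358
now r,th 0.1797 3.662
d mm [-0.3 -3.1  0.5] rot [-0.004 -0.002  0.007]
```

View pics/top6.png

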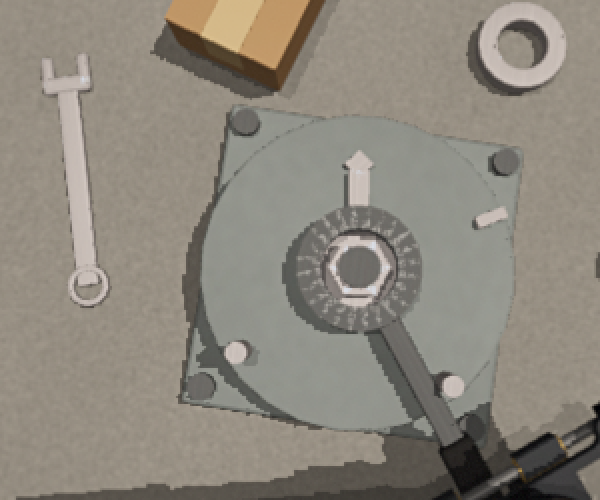

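>>> jog_arm([
  {"dx": 0,"dy": -10,"dz": 0,"rx": 0,"ry": 0,"rz": 0.05,"hand": 165},
  {"dx": 1,"dy": -18,"dz": 0,"rx": 0,"ry": 0,"rz": 0.1,"hand": 165},
  {"dx": 0,"dy": -18,"dz": 0,"rx": 0,"ry": 0,"rz": 0.1,"hand": 165},
  {"dx": 1,"dy": -18,"dz": 0,"rx": 0,"ry": 0,"rz": 0.1,"hand": 165},
  {"dx": 1,"dy": -18,"dz": 0,"rx": 0,"ry": 0,"rz": 0.1,"hand": 165},
  {"dx": 0,"dy": -18,"dz": 0,"rx": 0,"ry": 0,"rz": 0.1,"hand": 165},
  {"dx": 1,"dy": -18,"dz": 0,"rx": 0,"ry": 0,"rz": 0.1,"hand": 165},
  {"dx": 1,"dy": -18,"dz": 0,"rx": 0,"ry": 0,"rz": 0.1,"hand": 165},
  {"dx": 0,"dy": -18,"dz": 0,"rx": 0,"ry": 0,"rz": 0.1,"hand": 165},
  {"dx": 1,"dy": -18,"dz": 0,"rx": 0,"ry": 0,"rz": 0.1,"hand": 165},
  {"dx": 1,"dy": -18,"dz": 1,"rx": 0,"ry": 0,"rz": 0.1,"hand": 165},
])

```text
time_s: 9.18
position: [0.5129, 0.0676, 0.0779]
tcp_rot: [[0.84, -0.543, 0.011], [-0.543, -0.84, 0.002], [0.008, -0.007, -1.0]]
contact_force: [-1.6, -3.6, 2.6]
width: 0.354
```

```bash
python3 -c "
from h import *
delta(.18,2.36,.0768)
for n in ('top',):
    d=viewer.snapshot(n); cv2.imwrite(f'pics/{n}7.png',d['color'][150:400,150:450,::-1].repeat(2,0).repeat(2,1))
"
```

```text
t 9.18 p [0.5129 0.0676 0.0779] F [-1.6 -3.6  2.6] w 0.354
now r,th 0.1801 2.608
d mm [  3.8 -44.4   1.5] rot [-0.008 -0.007  0.208]
```

View pics/top7.png

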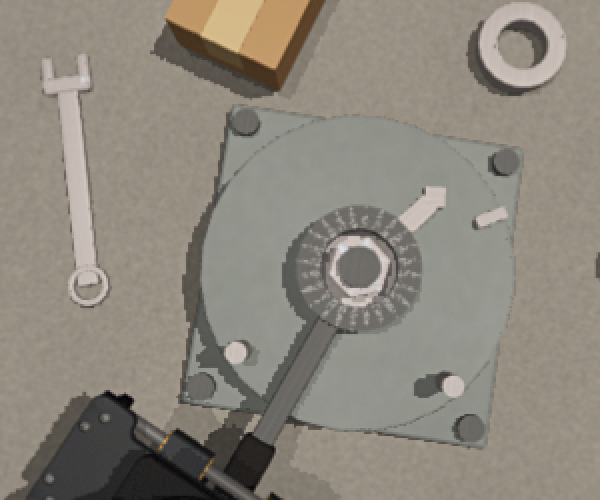

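```bash
python3 -c "
from h import *
d=viewer.snapshot('top')
im=d['color'].astype(int)
m=((im.min(2)>150)).astype(np.uint8)
n,l,st,c=cv2.connectedComponentsWithStats(m)
for i in range(1,n):
    if st[i,4]>25 and 240<c[i][0]<420 and 200<c[i][1]<380:
        z=.078 if c[i][0]>385 else .0755
        P=np.array([px2w(d,(a,b),z)[:2] for b,a in np.argwhere(l==i)])
        q=P-A; r=np.hypot(*q.T); w=q.mean(0)
        k=r.argmax()
        print(c[i].round(1),st[i],'ang',np.arctan2(w[1],w[0]).round(3),'far',r[k].round(4),np.arctan2(q[k,1],q[k,0]).round(3))
"
```

```text
[362.2 253.8] [350 243  24  23 272] ang -0.813 far 0.0856 -0.817
[395.7 257.8] [388 253  16  10  96] ang -1.177 far 0.1129 -1.179
[329.1 284.6] [313 268  32  36 383] ang -0.476 far 0.0268 0.886
[267.5 326.1] [263 321  10  11  92] ang 2.165 far 0.1083 2.181
[376.5 342.9] [371 338  12  11  97] ang -2.442 far 0.1101 -2.441
```

>>> jog_arm([
  {"dx": 1,"dy": -16,"dz": 1,"rx": -0.008,"ry": -0.007,"rz": 0.08,"hand": 165},
  {"dx": 1,"dy": -16,"dz": 0,"rx": 0,"ry": 0,"rz": 0.08,"hand": 165},
  {"dx": 1,"dy": -10,"dz": 0,"rx": 0,"ry": 0,"rz": 0.05,"hand": 165},
  {"dx": 0,"dy": -2,"dz": 0,"rx": 0,"ry": 0,"rz": 0.01,"hand": 165},
])

```text
time_s: 9.78
position: [0.5363, 0.0982, 0.0763]
tcp_rot: [[0.704, -0.71, -0.009], [-0.71, -0.704, -0.004], [-0.004, 0.009, -1.0]]
contact_force: [-0.1, -3.8, 1.1]
width: 0.353
```

```bash
cat > m.py <<'E'
from h import *
import sys
delta(.18,2.35,.0768)
d=viewer.snapshot('top')
cv2.imwrite(f'pics/{sys.argv[1]}.png',d['color'][150:400,150:450,::-1].repeat(2,0).repeat(2,1))
im=d['color'].astype(int)
m=((im.min(2)>150)).astype(np.uint8)
n,l,st,c=cv2.connectedComponentsWithStats(m)
for i in range(1,n):
    if st[i,4]>25 and 240<c[i][0]<420 and 200<c[i][1]<380:
        z=.078 if c[i][0]>385 else .0755
        P=np.array([px2w(d,(a,b),z)[:2] for b,a in np.argwhere(l==i)])
        q=P-A; r=np.hypot(*q.T); w=q.mean(0)
        k=r.argmax()
        print(c[i].round(1),st[i],'ang',np.arctan2(w[1],w[0]).round(3),'far',r[k].round(4),np.arctan2(q[k,1],q[k,0]).round(3))
E
python3 m.py top8
```

```text
t 9.78 p [0.5363 0.0982 0.0763] F [-0.1 -3.8  1.1] w 0.353
now r,th 0.1797 2.3935
d mm [-0.5 -7.8 -0.6] rot [0.009 0.004 0.002]
[367.6 261.2] [354 251  27  22 277] ang -1.011 far 0.0848 -1.019
[395.6 257.8] [388 253  16  10  97] ang -1.176 far 0.1129 -1.179
[329.3 281.5] [314 268  31  30 308] ang -0.141 far 0.0267 0.738
[327.9 300.5] [320 298  16   6  62] ang 3.092 far 0.025 -2.953
[267.4 326.1] [262 321  11  11  94] ang 2.164 far 0.1084 2.136
[376.5 342.9] [371 338  12  11  99] ang -2.442 far 0.1101 -2.441
```

View pics/top8.png

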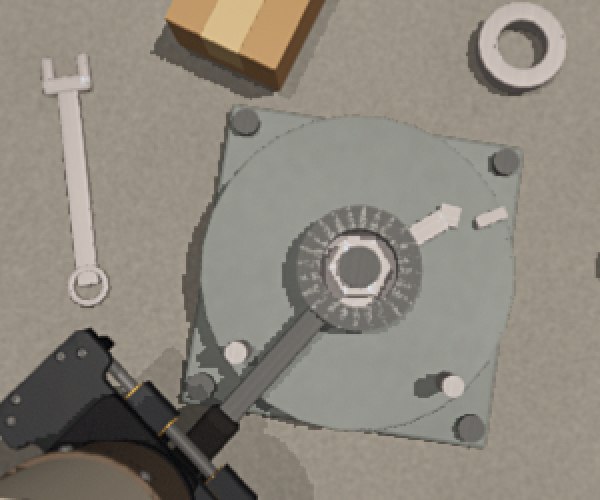

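>>> jog_arm([
  {"dx": 0,"dy": -5,"dz": 0,"rx": 0,"ry": 0,"rz": 0.02,"hand": 165},
  {"dx": 0,"dy": -5,"dz": 0,"rx": 0,"ry": 0,"rz": 0.02,"hand": 165},
])

```text
time_s: 10.07
position: [0.542, 0.1041, 0.0762]
tcp_rot: [[0.673, -0.739, -0.012], [-0.74, -0.673, -0.004], [-0.005, 0.012, -1.0]]
contact_force: [-4.6, -1.6, 3.4]
width: 0.351
```

```bash
python3 m.py top9
```

```text
t 10.07 p [0.542  0.1041 0.0762] F [-4.6 -1.6  3.4] w 0.351
now r,th 0.1797 2.3476
d mm [-0.3  0.5 -0.6] rot [ 0.012  0.005 -0.041]
[368.6 262.9] [355 253  28  21 281] ang -1.055 far 0.0858 -1.064
[395.7 257.8] [388 253  16  10  96] ang -1.177 far 0.1129 -1.179
[329.3 284.7] [314 268  32  38 376] ang -0.743 far 0.0277 -2.972
[267.3 326.1] [262 321  11  12  93] ang 2.163 far 0.1084 2.136
[376.5 342.9] [371 338  12  11  99] ang -2.442 far 0.1101 -2.441
```

View pics/top9.png

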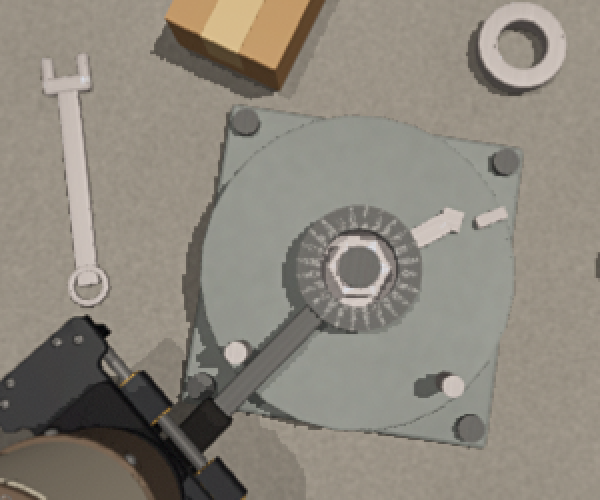

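>>> jog_arm([
  {"dx": 0,"dy": 3,"dz": 0,"rx": 0.012,"ry": 0,"rz": -0.03,"hand": 165},
  {"dx": 0,"dy": 0,"dz": 0,"rx": 0,"ry": 0,"rz": 0,"hand": 0},
  {"dx": 0,"dy": 0,"dz": 0,"rx": 0,"ry": 0,"rz": 0,"hand": 0},
  {"dx": 0,"dy": 0,"dz": 0,"rx": 0,"ry": 0,"rz": 0,"hand": 0},
  {"dx": 0,"dy": 0,"dz": 0,"rx": 0,"ry": 0,"rz": 0,"hand": 0},
  {"dx": 0,"dy": 0,"dz": -20,"rx": 0,"ry": 0,"rz": 0,"hand": 0},
  {"dx": 0,"dy": 0,"dz": -40,"rx": 0,"ry": 0,"rz": 0,"hand": 0},
  {"dx": 0,"dy": 0,"dz": -40,"rx": 0,"ry": 0,"rz": 0,"hand": 0},
  {"dx": -30,"dy": 0,"dz": -30,"rx": 0,"ry": 0,"rz": 0,"hand": 0},
  {"dx": 0,"dy": 0,"dz": 0,"rx": 0,"ry": 0,"rz": 0,"hand": 0},
  {"dx": 0,"dy": 0,"dz": 0,"rx": 0,"ry": 0,"rz": 0,"hand": 0},
])

```text
time_s: 11.5
position: [0.5223, 0.126, 0.21]
tcp_rot: [[0.697, -0.717, 0.007], [-0.717, -0.697, 0.01], [-0.002, -0.012, -1.0]]
contact_force: [-0.2, -0.2, -0.6]
width: 1.002
```

```bash
python3 m.py top10; python3 -c "
from h import *
d=viewer.snapshot('scene'); cv2.imwrite('pics/scene10.png',d['color'][:,:,::-1])"
```

```text
t 11.5 p [0.5223 0.126  0.21  ] F [-0.2 -0.2 -0.6] w 1.002
now r,th 0.2092 2.3417
d mm [ 29.4   3.1 133.1] rot [-0.012  0.002 -0.008]
[368.6 263. ] [355 253  28  21 277] ang -1.058 far 0.0851 -1.078
[395.7 257.8] [388 253  16  10  96] ang -1.177 far 0.1129 -1.179
[329.  285.1] [314 268  32  38 377] ang -1.011 far 0.0276 3.009
[267.5 326.1] [263 321  10  11  92] ang 2.165 far 0.1083 2.181
[376.5 342.9] [371 338  12  11  98] ang -2.442 far 0.1101 -2.441
```

View pics/top10.png

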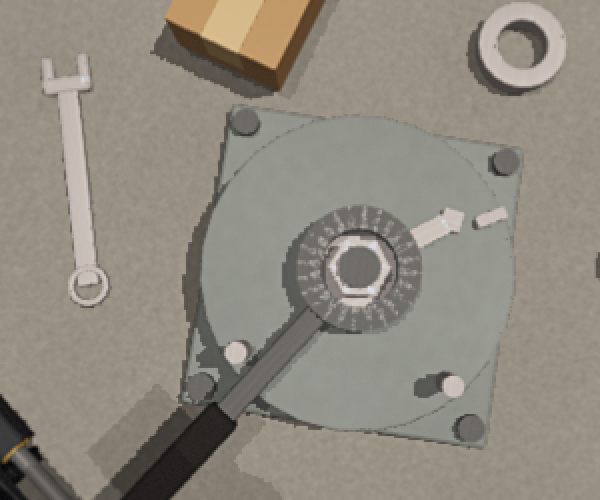

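View pics/scene10.png

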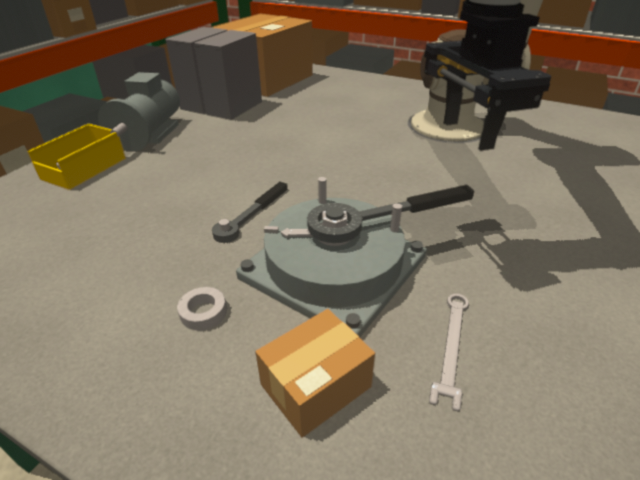

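```bash
python3 -c "
from h import *
print(order.hand_in())"
```

```text
the job is handed in; nothing more can be done
None
```

The nut's pointer now sits about 0.12 rad (7°) short of the index rib, inside the 15° tolerance. I have handed the job in, and no verdict was reported.

- **How it was done:** I placed the partly closed fingers around the wrench grip, 180 mm from the axis, without clamping it. I made a return, a full drive stroke, another return and a second drive stroke. Together the two drives turned the nut about 2.1 rad clockwise.
- **Letting go:** I backed off the handle, opened the fingers and lifted clear, to about 0.21 m. All of this took 11.5 s on the robot's clock.
- **Last checks:** In the top camera the pointer was at -1.06 rad and the rib at -1.18 rad. The pointer did not move beyond measurement noise when I released the handle. The scene view shows the same near-alignment, with the gripper clear of everything. Wrist force was near zero at the end and stayed under about 6 N in the readings between moves.
- **Not centred exactly:** the second stroke brought the handle close to the stud, and I did not make a third small stroke, which could have overshot. No check failed or disagreed.

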